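Switch off the glass grinder and hold its splash guard open

TASK

The grinding head has to be looked at. First turn the knob on the speed control box fully anticlockwise (seen from above) to its stop, which is off, and leave the splash guard shut until that is done; then take the guard by its handle, raise it to 45 degrees and hold it there. It falls shut if let go, so finish while still gripping the handle and holding the guard open at 45 degrees; leave the bottle, the spare disc, the stone tray and the stone on the deck where they are.

Things in the scene. Friction and masses are not known exactly. Their poses are not given: they have to be found in the camera images.
- grinder: Bench glass grinder, fixed to the table: grey tray body with a white perforated deck, 308 (x) x 288 (y) x 75 high (deck top at z = 75 mm). Origin: centre of its underside; x points to its rear (away from the operator), z up. A small copper-coloured grinding head (25 mm across, top 26 mm above the deck) stands at x = +30 mm. Two black hinge posts stand at the rear, at x = +125, y = +-115, up to z = 129 mm.
- guard (a joint): Opening angle of the splash guard in rad: 0 = shut (level, 50 mm above the deck, at its stop), growing as the front edge rises, at most 1.4; 45 degrees = 0.785. The guard is a clear sheet in a black frame, 250 wide x 155 long x 8 thick, about 0.33 kg (may vary by 30 percent), on a free hinge: it falls shut from any angle.
- guard_hinge (a point): Middle of the guard's hinge line, at x = +125, y = 0, z = 125 mm of the grinder. It turns with the guard: its y axis is the hinge line, its -x axis points from the hinge along the guard to the handle.
- guard_handle (a point): Black bar handle fixed to the middle of the guard's front edge, in the plane of the guard, pointing away from the hinge. 18 mm wide (its y, along the hinge line), 16 mm thick (its z), free for 66 mm along its x: from x = +38 (the frame's edge) to -28 mm (free end). This point: at mid width and thickness, 193 mm from the hinge line. Shut, it is level, 50 mm above the deck, with nothing under it, and nothing beside it but the low stone on the deck.
- control_box: Grey speed control box, fixed to the table left or right of the grinder, 110 (x) x 100 (y) x 60 high, knob in the middle of its top. Origin: centre of its underside.
- knob (a joint): Knob angle in rad: 0 = fully anticlockwise seen from above, at its stop (off); grows clockwise to 2.7. It stays where it is left (friction 0.04 N m).
- knob_grip (a point): Grip point of the knob, on its upright axis, 97 mm above the table and 7 mm under the knob's top. The knob is a black disc of 44 mm (its top 23 mm below this point) with an upright bar grip across it, 42 mm long along this point's x axis and 14 mm thick along its y axis, 32 mm high; the point turns with the knob. At 0 its x axis is the box's x axis.
- bottle: Bystander: white plastic bottle, 66 across x 160 high. Origin: centre of its underside.
- spare_disc: Bystander: spare steel grinding disc lying flat, 120 across x 12 high, 24 mm hole. Origin: centre of its underside.
- stone_tray: Bystander: white tray with three stones, 120 (x) x 90 (y) x 30 high, on the other side of the grinder from the control box. Origin: centre of its underside.
- cabochon: Bystander: blue polished stone, 34 across x 12 high, lying on the front of the grinder's deck beside the handle. Origin: centre of its underside.
Things that resemble listed ones, but are neither listed nor needed, are in the scene too. Of the things that look like the control_box, the middle-sized one is meant.

How it is judged (in metres and radians):
On the way, in this order (a step that is already met when the one before it is completed fails the run):
1. the knob is turned fully anticlockwise to off while the guard is still shut (value of joint knob below 0.1 rad and value of joint guard below 0.15 rad), for 0.2 s.
2. the guard is raised to 45 degrees, held by its handle (value of joint guard between 0.665 and 0.905 rad and contact force between the fingers and handle_bar above 0.5 N), for 0.3 s.
At the end, for the whole second after the job is handed in: The knob is within 0.1 rad (6 degrees) of its anticlockwise stop; the fingers hold the guard by its handle (more than 0.5 N), still (under 0.1 rad/s), at 45 degrees within 0.12 rad (7 degrees) (all of step 2 and value of joint knob below 0.1 rad and velocity of joint guard between -0.1 and 0.1 rad/s); the arm keeps its last pose, push and grip.
It fails at once if the guard is raised while the knob is not yet off (value of joint each of knob, guard above 0.2 rad).
It fails at once if a bystander is disturbed (moved more than 30 mm) (distance of any of bottle, spare_disc, stone_tray, cabochon from where it was at the start of the episode above 0.03 m).
It also fails if it takes over 64 s, if anything falls off the work surface, if the arm or the gripper's body presses on something with over 40 N, if the wrist force passes 120 N, or if a joint passes its speed limit or range.

ROBOT

A 6-joint arm with a two-finger parallel gripper is mounted at the origin on the work surface. World frame = base frame: x ahead of the robot, y to its left, z up, the work surface at z = 0. Lengths are in m, angles in degrees, forces in N, time in s.
With the tool pointing down it reaches from about 0.4 to 0.825 m from the base axis. Payload 7 kg.
Tool frame: the origin (TCP) lies on the centre line of the jaws, within the pads' length; the fingertips stand 17 mm ahead of it and the grasp point (between the pads) lies 2 mm behind it; y points along the fingers, z is the direction in which the jaws open and shut, and the axes are right-handed (so a half turn about y gives the same grasp; the last joint's range is limited). The gripper opens to 88 mm and grips with 3 to 60 N. Pads are 19 mm wide; open, the fingers measure 130 mm over their backs; the gripper's body (78 mm by 193 mm) begins 47 mm behind the grasp point.
Start: joints at [87.726, 20.546, 0.682, 0, -70.136, -16.507], TCP at [0.217, 0.639, 0.244] pointing down, gripper open.
Joint ranges: [-176.03, 176.03], [-82.01, 121.73], [-58.28, 71.71], [-173.87, 95.51], [-174.79, -0.11], [-173.66, 173.66]. Speed limits (degrees/s): [136.94, 136.94, 172.46, 180, 180, 180].

INTERFACE

Orientations are given as [roll, pitch, yaw] about the fixed x, y, z axes, in that order (R = Rz(yaw) Ry(pitch) Rx(roll)).
In Python, from plant import r, capture, camera_info gives the robot as it stands. The module is installed in compiled form; this text tells all that it offers.
- The arm moves only by the tool apply_moves, never from a script. Its argument "deltas" is a list of rows, each an object of numbers: "tx", "ty", "tz": the shift along the tool's x, y, z in m; "turn": the turn about the tool's y in rad; "gripper": the finger opening in m, from 0 to 0.0876. A call has 1 to 5 rows; each row is the pose to reach, as a shift and turn from the pose commanded when the call began, along the tool's axes at that moment; what a row does not reach only later rows make up. A row lasts 1/10 s, in which the tool goes at most 50 mm and 8.59 degrees, less where a joint would pass 70% of its speed; a pose out of reach is approached as far as the arm can. A call with a gripper value outside its range is refused whole. The fingers move at their own pace and stop on an object; "newtons" is the grip in N (left out, the last holds). Time passes only in rows, so rows that repeat a pose let the fingers close. It gives the time, the measured TCP pose, the force and the opening at its end, in the units of the state.
- r.get_state(): the state, without advancing time (a new reading comes with each control period).
- capture(name): name is "scene" or "top" or "wrist"; returns (picture, depth): 384x512x3 uint8, red, green, blue; 384x512 float32, m along the optical axis (not along the pixel's ray), 0 where there is no reading.
- camera_info(name): a dict with "K" (3x3 intrinsics, pixels), "k1" (the pictures are not rectified: a ray, as slopes to the right and down, at radius r is drawn at 1 + k1 r^2 times it, then the intrinsics apply), "eye" and "orientation" of the camera in the world; the wrist camera has in their place "tool_from_camera" (4x4, takes a point from camera to tool coordinates, whose origin is the TCP and whose axes are the tool frame's). Camera axes: x right, y up, looking along -z (the intrinsics and any distortion apply to the point x, -y, -z); pixel columns grow to the right and rows downward; lengths in m; the calibration is good to about 2 mm. A picture is of the moment at which its call begins: read the wrist's pose just before it. camera_info takes no time and is no camera call.
- r.close_job(): hands the job in, once; it reports no verdict.
The state is a dict: "time_s": time; "joints": joint angles; "qd": joint speeds; "joint_torque": joint torques, N m; "tcp_pos": TCP position; "eef_rot": TCP orientation; "contact_force": force on the tool from outside, world axes, zero at the start; "moment": the same for the moment, N m; "gripper_width": finger opening in m.
Only numpy, scipy, OpenCV 4.12 (cv2) and the standard library are available. Lean on these libraries where they do the work, as an engineer would, in place of code of your own. Each camera call takes 0.05 s, during which the arm holds its last target.

## Working session

There is one attempt and no reset: what is moved stays moved. The work goes in short steps, Python scripts to look and compute and a tool call to move; the robot and the scene stay as the last step left them, time stands still between calls to the robot, and variables do not carry over. Pictures are saved under pics/ and viewed, and the job is handed in when it is done.

Besides the shell and the picture viewer there is one more tool, called by a JSON object that holds its "name" and its "arguments", one argument or row to a line. apply_moves: Moves the arm, as the interface text tells. Its arguments: {"type":"object","properties":{"deltas":{"type":"array","items":{"type":"object","properties":{"tx":{"type":"number"},"ty":{"type":"number"},"tz":{"type":"number"},"turn":{"type":"number"},"gripper":{"type":"number"}}}},"newtons":{"type":"number"}},"required":["deltas"]}

```bash
mkdir -p pics
python3 - <<'E'
from plant import r,capture,camera_info
import cv2,numpy as np
print(r.get_state())
for n in("scene","top","wrist"):
    s=r.get_state()
    p,d=capture(n); cv2.imwrite(f"pics/{n}0.png",p[:,:,::-1]); np.save(f"{n}0.npy",d); np.save(f"{n}0p.npy",p)
    print(n,camera_info(n))
E
```

```text
{'time_s': 0.0, 'joints': array([ 8.77256437e+01,  2.05908632e+01,  6.33762202e-01, -1.88550208e-02,
       -7.01339351e+01, -1.65059724e+01]), 'qd': array([ 0.02513426, -0.00788578,  0.02125514, -0.0240796 , -0.05578045,
       -0.09070537]), 'joint_torque': array([-9.24944325e-04, -5.82721531e+01,  2.93044871e+01,  6.99722081e+00,
        6.80449579e-03, -1.75606833e-04]), 'tcp_pos': array([0.21720297, 0.6386265 , 0.24263299]), 'eef_rot': array([-8.99076792e+01,  8.87262286e-03,  1.61213257e+02]), 'contact_force': array([-0.41761086, -0.57829291, -0.19354903]), 'moment': array([0.00019439, 0.02266361, 0.01732984]), 'gripper_width': 0.08763607749382724}
scene {'K': array([[407.56716268,   0.        , 248.57789441],
       [  0.        , 407.56716268, 197.0224053 ],
       [  0.        ,   0.        ,   1.        ]]), 'k1': -0.09958294134328763, 'eye': array([1.13471819, 0.54464517, 0.79396347]), 'orientation': array([ 48.62852184,   1.24261935, 130.06680845])}
top {'K': array([[498.85993018,   0.        , 255.81713952],
       [  0.        , 498.85993018, 196.61551533],
       [  0.        ,   0.        ,   1.        ]]), 'k1': -0.026918490796719884, 'eye': array([0.43441333, 0.01419418, 1.29491855]), 'orientation': array([  5.85396484,   0.12969074, -89.07156368])}
wrist {'K': array([[270.25544581,   0.        , 258.18375589],
       [  0.        , 270.25544581, 190.93281561],
       [  0.        ,   0.        ,   1.        ]]), 'k1': -0.018779009758649854, 'tool_from_camera': array([[ 9.85886788e-04, -9.58374478e-01, -2.85512501e-01,
        -7.69641400e-02],
       [ 5.29872062e-04,  2.85513100e-01, -9.58374660e-01,
        -1.41526353e-01],
       [ 9.99999374e-01,  7.93563818e-04,  7.89299454e-04,
         4.59187625e-04],
       [ 0.00000000e+00,  0.00000000e+00,  0.00000000e+00,
         1.00000000e+00]])}
```

View pics/scene0.png

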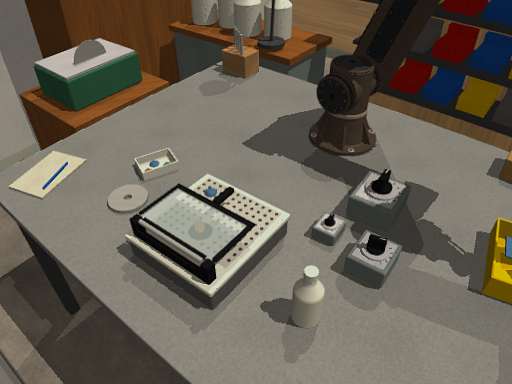

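View pics/top0.png

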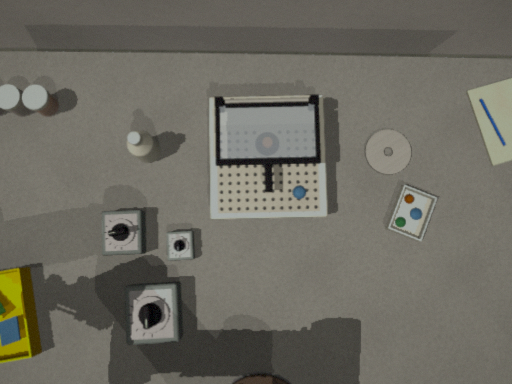

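View pics/wrist0.png

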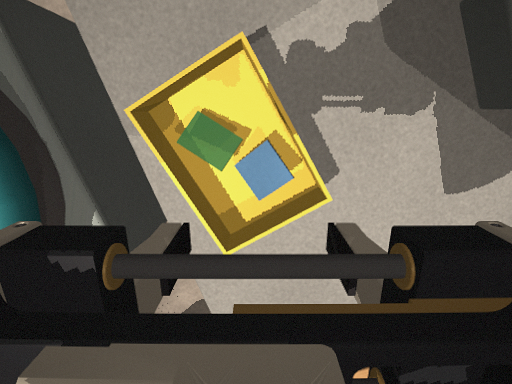

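```bash
cat > h.py <<'E'
import numpy as np,cv2
from scipy.spatial.transform import Rotation as R
from plant import r,capture,camera_info
def campose(n,s=None):
    c=camera_info(n)
    if n!="wrist":
        return R.from_euler('xyz',c['orientation'],degrees=True).as_matrix(),np.array(c['eye']),c
    s=s or r.get_state()
    T=c['tool_from_camera'];Rt=R.from_euler('xyz',s['eef_rot'],degrees=True).as_matrix()
    return Rt@T[:3,:3],Rt@T[:3,3]+s['tcp_pos'],c
def rays(c,uv):
    uv=np.asarray(uv,float).reshape(-1,1,2)
    n=cv2.undistortPoints(uv,c['K'],np.array([c['k1'],0,0,0,0.]))[:,0]
    return np.c_[n[:,0],-n[:,1],-np.ones(len(n))]
def cloud(n,d,s=None):
    Rm,e,c=campose(n,s); h,w=d.shape
    u,v=np.meshgrid(np.arange(w),np.arange(h))
    P=rays(c,np.c_[u.ravel(),v.ravel()])*d.reshape(-1,1)
    return (P@Rm.T+e).reshape(h,w,3)
def proj(n,X,s=None):
    Rm,e,c=campose(n,s); p=(np.atleast_2d(X)-e)@Rm
    a=np.c_[p[:,0]/-p[:,2],-p[:,1]/-p[:,2]]; rr=(a**2).sum(1,keepdims=True)
    a=a*(1+c['k1']*rr); K=c['K']; return a*[K[0,0],K[1,1]]+[K[0,2],K[1,2]]
E
python3 - <<'E'
from h import *
np.set_printoptions(precision=4,suppress=True)
ct=cloud("top",np.load("top0.npy")); cs=cloud("scene",np.load("scene0.npy"))
for uv in [(123,232),(105,215),(141,215),(112,232),(180,245),(154,314),(268,180),(268,190),(268,168),(300,192),(140,145),(388,152),(413,212),(213,100),(323,213),(220,213)]: print("top",uv,ct[uv[1],uv[0]])
for uv in [(376,242),(376,236),(383,182),(225,195),(218,203),(232,191),(212,191)]: print("scene",uv,cs[uv[1],uv[0]])
p=cv2.imread("pics/top0.png")
a=cv2.resize(p[195:345,90:215],None,fx=4,fy=4,interpolation=cv2.INTER_CUBIC)
cv2.imwrite("pics/tz.png",a)
p=cv2.imread("pics/scene0.png")
cv2.imwrite("pics/sz.png",cv2.resize(p[150:300,120:420],None,fx=2.6,fy=2.6,interpolation=cv2.INTER_CUBIC))
for n,C in(("t",ct),("s",cs)):
    m=(C[...,2]>.09)&(C[...,2]<.13)&(C[...,1]>.2)&(C[...,0]>.3)&(C[...,0]<.5)
    q=C[m]; print(n,len(q),q.mean(0) if len(q) else 0,q.min(0),q.max(0))
E
```

```text
top (123, 232) [0.4664 0.3342 0.1061]
top (105, 215) [0.5089 0.3929 0.0615]
top (141, 215) [0.5111 0.3056 0.051 ]
top (112, 232) [0.466  0.3615 0.1029]
top (180, 245) [0.438  0.2057 0.0496]
top (154, 314) [0.2737 0.2561 0.092 ]
top (268, 180) [ 0.5925 -0.0091  0.138 ]
top (268, 190) [ 0.5696 -0.0096  0.1322]
top (268, 168) [ 0.6217 -0.0088  0.1327]
top (300, 192) [ 0.5717 -0.0889  0.0828]
top (140, 145) [0.6726 0.296  0.1306]
top (388, 152) [ 0.6905 -0.3268  0.0023]
top (413, 212) [ 0.5323 -0.3868  0.0135]
top (213, 100) [0.8021 0.1306 0.0732]
top (323, 213) [ 0.5218 -0.1464  0.0737]
top (220, 213) [0.5178 0.1063 0.0726]
scene (376, 242) [0.473  0.3529 0.0946]
scene (376, 236) [0.4654 0.347  0.1046]
scene (383, 182) [0.2937 0.2771 0.1202]
scene (225, 195) [ 0.5971 -0.0031  0.1292]
scene (218, 203) [0.6278 0.0017 0.1269]
scene (232, 191) [ 0.5729 -0.0015  0.127 ]
scene (212, 191) [ 0.5708 -0.0783  0.0846]
t 112 [0.4676 0.3493 0.103 ] [0.4587 0.3293 0.0905] [0.4786 0.3717 0.1092]
s 138 [0.4689 0.3531 0.1   ] [0.4569 0.3325 0.09  ] [0.477  0.3731 0.1052]
```

View pics/tz.png

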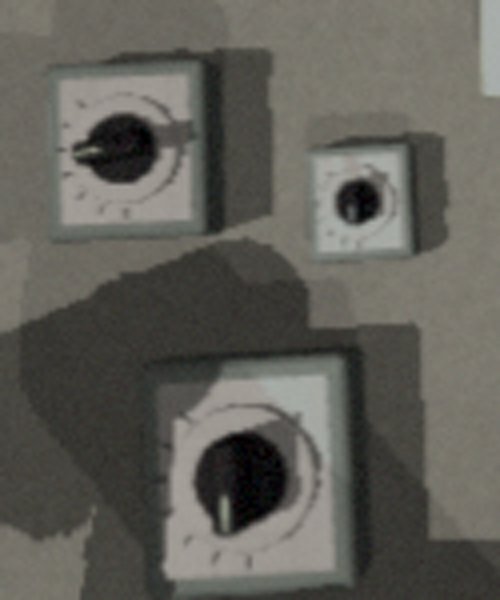

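View pics/sz.png

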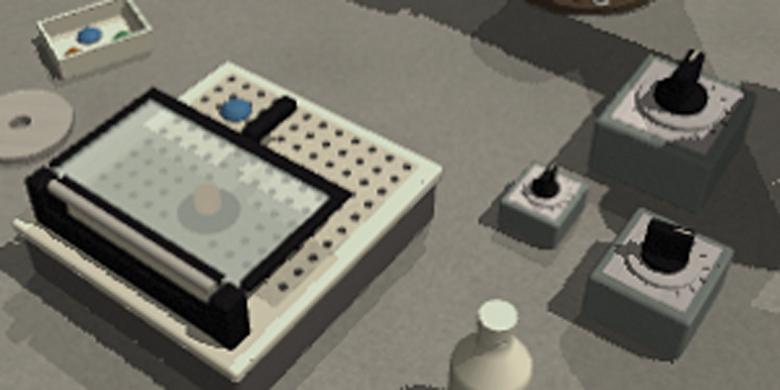

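{"name": "apply_moves", "arguments": {
  "deltas": [
    {"tx": -0.039,"tz": 0.0225,"turn": 0.14},
    {"tx": -0.078,"tz": 0.045,"turn": 0.28},
    {"tx": -0.117,"tz": 0.0675,"turn": 0.42},
    {"tx": -0.156,"tz": 0.09,"turn": 0.56},
    {"tx": -0.195,"tz": 0.1125,"turn": 0.7}
  ]
}}

```text
invalid input at $.deltas[0]: expected keys tx, ty, tz, turn, gripper
```

```bash
cat >> h.py <<'E'
def todelta(target,yaw=None):
    s=r.get_state(); Rt=R.from_euler('xyz',s['eef_rot'],degrees=True).as_matrix()
    d=Rt.T@(np.array(target)-s['tcp_pos'])
    out=dict(pos=s['tcp_pos'].round(4),rot=s['eef_rot'].round(2),t=round(s['time_s'],2),d=d.round(4),j=s['joints'].round(1))
    if yaw is not None:
        y=(s['eef_rot'][2]-yaw+90)%180-90; out['turn']=round(np.radians(y),4)
    return out
E
python3 - <<'E'
from h import *
ct=cloud("top",np.load("top0.npy")); cs=cloud("scene",np.load("scene0.npy"))
for C in (ct,cs):
    m=(C[...,2]>.094)&(C[...,2]<.13)&(C[...,1]>.3)&(C[...,0]>.4)&(C[...,0]<.5)
    q=C[m][:,:2]; q=q-q.mean(0); w,v=np.linalg.eigh(q.T@q); print(np.degrees(np.arctan2(v[1,1],v[0,1])))
print(todelta((.468,.351,.243),90))
E
```

```text
103.20439583397923
101.76655036074972
{'pos': array([0.2173, 0.6387, 0.2428]), 'rot': array([-8.9930e+01,  1.0000e-02,  1.6121e+02]), 't': 0.15, 'd': array([-3.300e-01,  1.000e-04,  1.916e-01]), 'j': array([ 87.7,  20.6,   0.6,  -0. , -70.1, -16.5]), 'turn': np.float64(1.2429)}
```

{"name": "apply_moves", "arguments": {
  "deltas": [
    {"tx": -0.04,"ty": 0,"tz": 0.023,"turn": 0.12,"gripper": 0.0876},
    {"tx": -0.08,"ty": 0,"tz": 0.046,"turn": 0.24,"gripper": 0.0876},
    {"tx": -0.12,"ty": 0,"tz": 0.069,"turn": 0.36,"gripper": 0.0876},
    {"tx": -0.16,"ty": 0,"tz": 0.092,"turn": 0.48,"gripper": 0.0876},
    {"tx": -0.2,"ty": 0,"tz": 0.115,"turn": 0.6,"gripper": 0.0876}
  ]
}}

```text
time_s: 0.65
tcp_pos: [0.3704, 0.4642, 0.2434]
eef_rot: [-90.0, 0.0, 126.6]
contact_force: [1.2, -0.5, 0.4]
gripper_width: 0.0877
```

Run:
```python
from h import *
print(todelta((.468,.351,.243),102))
```

```text
{'pos': array([0.3704, 0.4642, 0.2434]), 'rot': array([-89.99,   0.  , 126.58]), 't': 0.65, 'd': array([-0.149 ,  0.0005, -0.0109]), 'j': array([ 70.2,  13. ,  -9.9,  -0. , -67.1, -33.7]), 'turn': np.float64(0.429)}
```

{"name": "apply_moves", "arguments": {
  "deltas": [
    {"tx": -0.038,"ty": 0,"tz": -0.003,"turn": 0.11,"gripper": 0.0876},
    {"tx": -0.076,"ty": 0,"tz": -0.006,"turn": 0.22,"gripper": 0.0876},
    {"tx": -0.115,"ty": 0,"tz": -0.009,"turn": 0.33,"gripper": 0.0876},
    {"tx": -0.149,"ty": 0,"tz": -0.011,"turn": 0.43,"gripper": 0.0876},
    {"tx": -0.149,"ty": 0,"tz": -0.011,"turn": 0.43,"gripper": 0.0876}
  ]
}}

```text
time_s: 1.15
tcp_pos: [0.4695, 0.3501, 0.2433]
eef_rot: [-90.0, 0.0, 101.8]
contact_force: [0.7, 0.2, 0.2]
gripper_width: 0.0878
```

Run:
```python
from h import *
s=r.get_state();p,d=capture("wrist"); cv2.imwrite("pics/w1.png",p[:,:,::-1])
C=cloud("wrist",d,s)
m=(C[...,2]>.094)&(C[...,2]<.13)&(C[...,1]>.3)&(C[...,1]<.4)&(C[...,0]>.4)&(C[...,0]<.53)
q=C[m];print(len(q),q.min(0),q.max(0),q.mean(0))
q=q[:,:2]; rc=cv2.minAreaRect(q.astype(np.float32)); print(rc)
q=q-q.mean(0); w,v=np.linalg.eigh(q.T@q); print(np.degrees(np.arctan2(v[1,1],v[0,1])))
print(todelta((.468,.351,.243),102), s['qd'].round(1))
```

```text
475 [0.45436121 0.33071726 0.09420662] [0.47584406 0.37179869 0.10625673] [0.46569467 0.35018713 0.10369368]
((0.4654560387134552, 0.35149332880973816), (0.013841276057064533, 0.041181713342666626), 14.174942016601562)
103.46623654120695
{'pos': array([0.4688, 0.3514, 0.2433]), 'rot': array([-8.9980e+01,  2.0000e-02,  1.0201e+02]), 't': 1.2, 'd': array([-0.0002,  0.0003,  0.0008]), 'j': array([ 56. ,  12.2, -10.9,  -0. , -66.9, -44. ]), 'turn': np.float64(0.0002)} [ 2.8 -0.   0.3 -0.4  0.4  2.4]
```

View pics/w1.png

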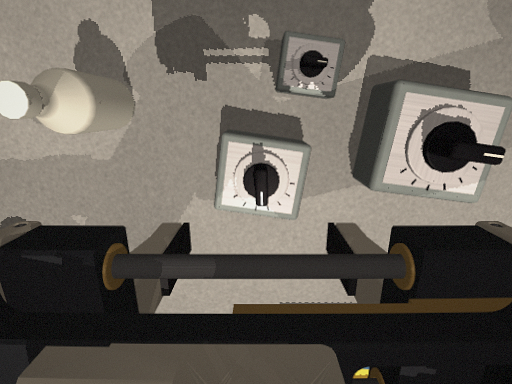

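Run:
```python
from h import *
s=r.get_state();p,d=capture("wrist")
C=cloud("wrist",d,s)
m=(C[...,2]>.05)&(C[...,2]<.068)&(C[...,1]>.28)&(C[...,1]<.43)&(C[...,0]>.39)&(C[...,0]<.54)
q=C[m]; print(np.median(q,0)); print(cv2.minAreaRect(q[:,:2].astype(np.float32)))
a=cv2.resize(p[125:225,205:325,::-1],None,fx=5,fy=5,interpolation=cv2.INTER_CUBIC); cv2.imwrite("pics/w1z.png",a)
print(todelta((.4655,.3515,.1),103.8))
```

```text
[0.46869163 0.34186297 0.06067539]
((0.4651062786579132, 0.35190948843955994), (0.11024349182844162, 0.10032062232494354), 3.4839367866516113)
{'pos': array([0.4682, 0.3524, 0.2434]), 'rot': array([-89.98,   0.  , 102.13]), 't': 1.25, 'd': array([-0.0003,  0.1434,  0.0028]), 'j': array([ 56.1,  12.2, -10.9,  -0. , -66.9, -43.9]), 'turn': np.float64(-0.0291)}
```

View pics/w1z.png

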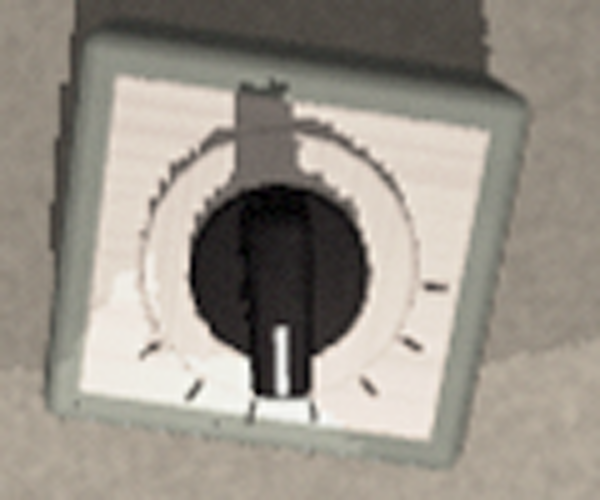

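{"name": "apply_moves", "arguments": {
  "deltas": [
    {"tx": 0,"ty": 0.045,"tz": 0.003,"turn": -0.03,"gripper": 0.0876},
    {"tx": 0,"ty": 0.09,"tz": 0.003,"turn": -0.03,"gripper": 0.0876},
    {"tx": 0,"ty": 0.125,"tz": 0.003,"turn": -0.03,"gripper": 0.0876},
    {"tx": 0,"ty": 0.145,"tz": 0.003,"turn": -0.03,"gripper": 0.0876},
    {"tx": 0,"ty": 0.145,"tz": 0.003,"turn": -0.03,"gripper": 0.05}
  ],
  "newtons": 25
}}

```text
time_s: 1.75
tcp_pos: [0.4629, 0.3517, 0.0953]
eef_rot: [-89.7, 0.2, 104.0]
contact_force: [-1.1, 1.0, -0.8]
gripper_width: 0.0835
```

{"name": "apply_moves", "arguments": {
  "deltas": [
    {"tx": 0,"ty": 0,"tz": 0,"turn": 0,"gripper": 0},
    {"tx": 0,"ty": 0,"tz": 0,"turn": 0,"gripper": 0},
    {"tx": 0,"ty": 0,"tz": 0,"turn": 0,"gripper": 0},
    {"tx": 0,"ty": 0,"tz": 0,"turn": 0,"gripper": 0},
    {"tx": 0,"ty": 0,"tz": 0,"turn": 0,"gripper": 0}
  ]
}}

```text
time_s: 2.25
tcp_pos: [0.4651, 0.3527, 0.0993]
eef_rot: [-90.1, -0.0, 103.9]
contact_force: [-0.8, 0.9, 0.4]
gripper_width: 0.045
```

Run:
```python
from h import *
print(todelta((.4655,.3515,.097),183.5)); s=r.get_state(); print(s['contact_force'],s['moment'],s['gripper_width'])
```

```text
{'pos': array([0.4651, 0.3527, 0.0993]), 'rot': array([-9.0060e+01, -5.0000e-02,  1.0392e+02]), 't': 2.25, 'd': array([-0.0013,  0.0023, -0.0001]), 'j': array([ 56.4,  19.6, -21.6,   0. , -48.8, -42.4]), 'turn': np.float64(-1.3889)}
[-0.77415172  0.93420345  0.40785623] [ 0.08633579 -0.05548389 -0.00608589] 0.044960044254624264
```

{"name": "apply_moves", "arguments": {
  "deltas": [
    {"tx": -0.001,"ty": 0.002,"tz": 0,"turn": 0,"gripper": 0},
    {"tx": -0.001,"ty": 0.002,"tz": 0,"turn": 0,"gripper": 0},
    {"tx": -0.001,"ty": 0.002,"tz": 0,"turn": 0,"gripper": 0},
    {"tx": -0.001,"ty": 0.002,"tz": 0,"turn": 0,"gripper": 0},
    {"tx": -0.001,"ty": 0.002,"tz": 0,"turn": 0,"gripper": 0}
  ]
}}

```text
time_s: 2.75
tcp_pos: [0.4659, 0.3517, 0.0966]
eef_rot: [-90.1, -0.0, 103.9]
contact_force: [5.2, 0.1, -3.0]
gripper_width: 0.014
```

{"name": "apply_moves", "arguments": {
  "deltas": [
    {"tx": 0,"ty": 0,"tz": 0,"turn": 0,"gripper": 0},
    {"tx": 0,"ty": 0,"tz": 0,"turn": 0,"gripper": 0},
    {"tx": 0,"ty": 0,"tz": 0,"turn": 0,"gripper": 0}
  ]
}}

```text
time_s: 3.05
tcp_pos: [0.4659, 0.3517, 0.0966]
eef_rot: [-90.1, -0.0, 103.9]
contact_force: [5.4, -0.2, -3.5]
gripper_width: 0.0139
```

Gripped at 13.9 mm (matches the 14 mm bar). Turning anticlockwise.

{"name": "apply_moves", "arguments": {
  "deltas": [
    {"tx": 0,"ty": 0,"tz": 0,"turn": -0.13,"gripper": 0},
    {"tx": 0,"ty": 0,"tz": 0,"turn": -0.26,"gripper": 0},
    {"tx": 0,"ty": 0,"tz": 0,"turn": -0.39,"gripper": 0},
    {"tx": 0,"ty": 0,"tz": 0,"turn": -0.52,"gripper": 0},
    {"tx": 0,"ty": 0,"tz": 0,"turn": -0.65,"gripper": 0}
  ]
}}

```text
time_s: 3.55
tcp_pos: [0.4664, 0.352, 0.0966]
eef_rot: [-90.1, 0.1, 141.5]
contact_force: [7.7, 0.2, -6.0]
gripper_width: 0.0137
```

{"name": "apply_moves", "arguments": {
  "deltas": [
    {"tx": 0,"ty": 0,"tz": 0,"turn": -0.13,"gripper": 0},
    {"tx": 0,"ty": 0,"tz": 0,"turn": -0.26,"gripper": 0},
    {"tx": 0,"ty": 0,"tz": 0,"turn": -0.39,"gripper": 0},
    {"tx": 0,"ty": 0,"tz": 0,"turn": -0.52,"gripper": 0},
    {"tx": 0,"ty": 0,"tz": 0,"turn": -0.65,"gripper": 0}
  ]
}}

```text
time_s: 4.05
tcp_pos: [0.4667, 0.3526, 0.0966]
eef_rot: [-90.1, 0.1, 178.7]
contact_force: [8.2, 2.1, -7.2]
gripper_width: 0.0137
```

Run:
```python
from h import *
print(todelta((.4655,.3515,.097),183.5)); s=r.get_state(); print(s['contact_force'],s['moment'],s['gripper_width'])
```

```text
{'pos': array([0.4667, 0.3526, 0.0966]), 'rot': array([-9.0110e+01,  1.4000e-01,  1.7873e+02]), 't': 4.05, 'd': array([ 0.0012, -0.0004,  0.0011]), 'j': array([ 56.3,  19.8, -21.7,   0.1, -48.3,  32.4]), 'turn': np.float64(-0.0833)}
[ 8.20433832  2.12544974 -7.2385843 ] [ 0.68225886 -3.06945437 -0.07271228] 0.013669190418084402
```

{"name": "apply_moves", "arguments": {
  "deltas": [
    {"tx": 0.001,"ty": 0,"tz": 0.001,"turn": -0.05,"gripper": 0},
    {"tx": 0.001,"ty": 0,"tz": 0.001,"turn": -0.1,"gripper": 0},
    {"tx": 0.001,"ty": 0,"tz": 0.001,"turn": -0.15,"gripper": 0},
    {"tx": 0.001,"ty": 0,"tz": 0.001,"turn": -0.15,"gripper": 0}
  ]
}}

```text
time_s: 4.45
tcp_pos: [0.4663, 0.3526, 0.0967]
eef_rot: [-90.2, 0.2, -172.9]
contact_force: [11.0, 4.1, -8.8]
gripper_width: 0.0141
```

Run:
```python
from h import *
print(todelta((.4655,.3515,.097),183.5)); s=r.get_state(); print(s['contact_force'],s['moment'],s['gripper_width'])
```

```text
{'pos': array([0.4663, 0.3526, 0.0967]), 'rot': array([ -90.2 ,    0.24, -172.94]), 't': 4.45, 'd': array([ 0.001 , -0.0003,  0.001 ]), 'j': array([ 56.3,  19.7, -21.8,   0.1, -48.1,  40.7]), 'turn': np.float64(0.0622)}
[10.95158103  4.1102542  -8.76090295] [ 1.56634166 -4.18111403 -0.67831835] 0.014077762343176467
```

The moment about z jumped from -0.07 to -0.68 N m, so the stop is reached. I release the knob and rise.

{"name": "apply_moves", "arguments": {
  "deltas": [
    {"tx": 0,"ty": 0,"tz": 0,"turn": 0.05,"gripper": 0.0138},
    {"tx": 0,"ty": 0,"tz": 0,"turn": 0.05,"gripper": 0.06},
    {"tx": 0,"ty": 0,"tz": 0,"turn": 0.05,"gripper": 0.06},
    {"tx": 0,"ty": 0,"tz": 0,"turn": 0.05,"gripper": 0.06},
    {"tx": 0,"ty": 0,"tz": 0,"turn": 0.05,"gripper": 0.06}
  ]
}}

```text
time_s: 4.95
tcp_pos: [0.4638, 0.3504, 0.0965]
eef_rot: [-90.0, -0.0, -175.8]
contact_force: [0.0, 0.3, -0.6]
gripper_width: 0.0403
```

{"name": "apply_moves", "arguments": {
  "deltas": [
    {"tx": 0,"ty": -0.03,"tz": 0,"turn": 0,"gripper": 0.0876},
    {"tx": 0,"ty": -0.07,"tz": 0,"turn": 0,"gripper": 0.0876},
    {"tx": 0,"ty": -0.11,"tz": 0,"turn": 0,"gripper": 0.0876},
    {"tx": 0,"ty": -0.15,"tz": 0,"turn": 0,"gripper": 0.0876},
    {"tx": 0,"ty": -0.15,"tz": 0,"turn": 0,"gripper": 0.0876}
  ]
}}

```text
time_s: 5.45
tcp_pos: [0.4661, 0.3524, 0.2531]
eef_rot: [-90.4, 0.4, -175.8]
contact_force: [-0.3, -0.5, -0.4]
gripper_width: 0.08
```

Run:
```python
from h import *
s=r.get_state();p,d=capture("wrist"); cv2.imwrite("pics/w2.png",p[:,:,::-1])
C=cloud("wrist",d,s)
m=(C[...,2]>.094)&(C[...,2]<.13)&(C[...,1]>.3)&(C[...,1]<.4)&(C[...,0]>.4)&(C[...,0]<.53)
q=C[m][:,:2]; print(cv2.minAreaRect(q.astype(np.float32)))
q=q-q.mean(0); w,v=np.linalg.eigh(q.T@q); print(np.degrees(np.arctan2(v[1,1],v[0,1])))
p,d=capture("top"); cv2.imwrite("pics/top2.png",p[:,:,::-1]); C=cloud("top",d)
m=(C[...,2]>.117)&(C[...,2]<.15)&(abs(C[...,1])<.05)&(C[...,0]>.5)&(C[...,0]<.616)
q=C[m]; print(len(q),q.mean(0),cv2.minAreaRect(q[:,:2].astype(np.float32)))
# hull of grinder deck
m=(C[...,2]>.06)&(C[...,2]<.15)&(abs(C[...,1])<.25)&(C[...,0]>.45)&(C[...,0]<.9)
q=C[m]; q=q[(q[:,1]<.17)]; print(cv2.minAreaRect(q[:,:2].astype(np.float32)))
m=(C[...,2]>.115)&(C[...,2]<.15)&(abs(C[...,1])<.17)&(C[...,0]>.45)&(C[...,0]<.9)
q=C[m];print(cv2.minAreaRect(q[:,:2].astype(np.float32)))
C=cloud("scene",np.load("scene0.npy"))
m=(C[...,2]>.117)&(C[...,2]<.15)&(abs(C[...,1])<.05)&(C[...,0]>.5)&(C[...,0]<.616)
q=C[m]; print(len(q),q.mean(0),np.median(q,0),cv2.minAreaRect(q[:,:2].astype(np.float32)))
print(todelta((.59,-.006,.243),0),s['joints'])
```

```text
((0.46664416790008545, 0.35244378447532654), (0.0405292846262455, 0.013672378845512867), 4.135791301727295)
-176.17780381523136
152 [ 0.59095437 -0.00913718  0.13282488] ((0.5910027623176575, -0.009473366662859917), (0.047994520515203476, 0.016874518245458603), 4.080936908721924)
((0.6627413630485535, -0.00672699511051178), (0.3084118068218231, 0.2884252071380615), 2.015627861022949)
((0.6839304566383362, -0.005928128957748413), (0.2336045205593109, 0.25045716762542725), 2.2245233058929443)
132 [ 0.59194952 -0.00538039  0.12845782] [ 0.59199027 -0.00397284  0.12972482] ((0.5918645262718201, -0.008194548077881336), (0.048800695687532425, 0.019120289012789726), 2.923001289367676)
{'pos': array([0.4641, 0.3508, 0.2478]), 'rot': array([-9.0120e+01,  8.0000e-02, -1.7585e+02]), 't': 5.55, 'd': array([-0.0997,  0.0041,  0.365 ]), 'j': array([ 56.3,  11.6, -11.2,  -0. , -67.1,  37.8]), 'turn': np.float64(0.0724)} [ 56.32775113  11.3653211  -10.7895778    0.11878977 -67.27232504
  37.82761778]
```

View pics/w2.png

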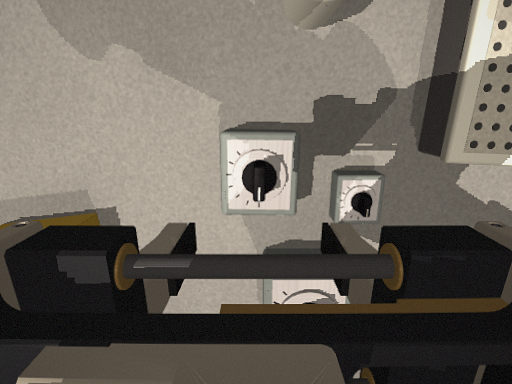

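{"name": "apply_moves", "arguments": {
  "deltas": [
    {"tx": -0.0125,"ty": 0,"tz": 0.045,"turn": 0.01,"gripper": 0.0876},
    {"tx": -0.025,"ty": 0,"tz": 0.09,"turn": 0.02,"gripper": 0.0876},
    {"tx": -0.0375,"ty": 0,"tz": 0.135,"turn": 0.03,"gripper": 0.0876},
    {"tx": -0.05,"ty": 0,"tz": 0.18,"turn": 0.037,"gripper": 0.0876},
    {"tx": -0.0625,"ty": 0,"tz": 0.225,"turn": 0.037,"gripper": 0.0876}
  ]
}}

```text
time_s: 6.05
tcp_pos: [0.5422, 0.1287, 0.2452]
eef_rot: [-89.9, -0.1, -178.0]
contact_force: [0.8, -0.3, -0.1]
gripper_width: 0.0877
```

Run:
```python
from h import *
print(todelta((.5945,-.009,.243),182))
```

```text
{'pos': array([0.5422, 0.1287, 0.2452]), 'rot': array([-8.9950e+01, -1.2000e-01, -1.7797e+02]), 't': 6.05, 'd': array([-0.0474,  0.0022,  0.1394]), 'j': array([ 33.5,   9.5, -14.1,  -0. , -66.5,  58.6]), 'turn': np.float64(0.0006)}
```

{"name": "apply_moves", "arguments": {
  "deltas": [
    {"tx": -0.015,"ty": 0,"tz": 0.045,"turn": 0,"gripper": 0.0876},
    {"tx": -0.03,"ty": 0,"tz": 0.09,"turn": 0,"gripper": 0.0876},
    {"tx": -0.045,"ty": 0,"tz": 0.138,"turn": 0,"gripper": 0.0876},
    {"tx": -0.045,"ty": 0,"tz": 0.138,"turn": 0,"gripper": 0.0876},
    {"tx": -0.045,"ty": 0,"tz": 0.138,"turn": 0,"gripper": 0.0876}
  ]
}}

```text
time_s: 6.55
tcp_pos: [0.5918, -0.0072, 0.2447]
eef_rot: [-90.0, -0.2, -178.2]
contact_force: [0.5, 0.3, 0.4]
gripper_width: 0.0879
```

Run:
```python
from h import *
s=r.get_state();p,d=capture("wrist"); cv2.imwrite("pics/w3.png",p[:,:,::-1])
C=cloud("wrist",d,s)
m=(C[...,2]>.115)&(C[...,2]<.15)&(abs(C[...,1])<.05)&(C[...,0]>.5)&(C[...,0]<.630)
q=C[m]; print(len(q),np.median(q,0)); 
q=q[q[:,0]<.612]; print(q.min(0),q.max(0),cv2.minAreaRect(q[:,:2].astype(np.float32)))
print(todelta((.5945,-.009,.123),182))
```

```text
1144 [ 0.60004736 -0.00917935  0.1328646 ]
[ 0.56598696 -0.01897661  0.12860453] [ 0.61197983 -0.00072491  0.13522215] ((0.5891178846359253, -0.009882538579404354), (0.04614581540226936, 0.017234431579709053), 1.3921654224395752)
{'pos': array([ 0.5918, -0.0061,  0.2452]), 'rot': array([-8.9990e+01, -1.3000e-01, -1.7805e+02]), 't': 6.6, 'd': array([-0.0029,  0.1222,  0.003 ]), 'j': array([ 18.3,  12.8,  -9.9,  -0. , -67.4,  73.6]), 'turn': np.float64(-0.001)}
```

View pics/w3.png

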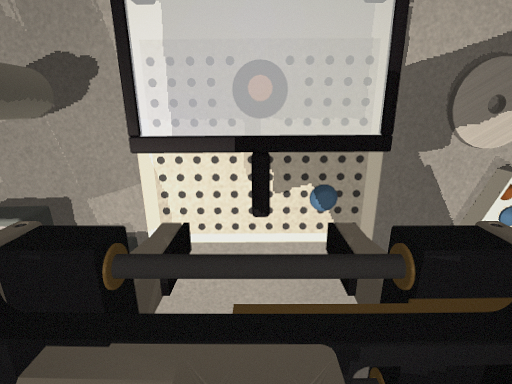

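{"name": "apply_moves", "arguments": {
  "deltas": [
    {"tx": -0.003,"ty": 0.03,"tz": 0.0035,"turn": 0,"gripper": 0.05},
    {"tx": -0.003,"ty": 0.06,"tz": 0.0035,"turn": 0,"gripper": 0.05},
    {"tx": -0.003,"ty": 0.085,"tz": 0.0035,"turn": 0,"gripper": 0.05},
    {"tx": -0.003,"ty": 0.105,"tz": 0.0035,"turn": 0,"gripper": 0.05},
    {"tx": -0.003,"ty": 0.122,"tz": 0.0035,"turn": 0,"gripper": 0.05}
  ],
  "newtons": 25
}}

```text
time_s: 7.1
tcp_pos: [0.5945, -0.0074, 0.1229]
eef_rot: [-90.0, -0.1, -177.8]
contact_force: [0.6, 0.1, 0.3]
gripper_width: 0.0538
```

{"name": "apply_moves", "arguments": {
  "deltas": [
    {"tx": 0,"ty": 0,"tz": 0,"turn": 0,"gripper": 0.05},
    {"tx": 0,"ty": 0,"tz": 0,"turn": 0,"gripper": 0.05}
  ]
}}

```text
time_s: 7.3
tcp_pos: [0.5954, -0.008, 0.1247]
eef_rot: [-90.0, -0.0, -177.9]
contact_force: [-0.1, 0.2, 0.5]
gripper_width: 0.0504
```

Run:
```python
from h import *
print(todelta((.5945,-.0095,.123),182),r.get_state()['gripper_width'],r.get_state()['contact_force'])
```

```text
{'pos': array([ 0.5954, -0.008 ,  0.1247]), 'rot': array([-8.9980e+01, -3.0000e-02, -1.7787e+02]), 't': 7.3, 'd': array([0.001 , 0.0017, 0.0015]), 'j': array([ 18. ,  19. , -18.4,   0. , -52.6,  74.1]), 'turn': np.float64(0.0023)} 0.0504307163285172 [-0.13967628  0.18778627  0.53820907]
```

{"name": "apply_moves", "arguments": {
  "deltas": [
    {"tx": 0.001,"ty": 0.001,"tz": 0.001,"turn": 0,"gripper": 0},
    {"tx": 0.001,"ty": 0.001,"tz": 0.001,"turn": 0,"gripper": 0},
    {"tx": 0.001,"ty": 0.001,"tz": 0.001,"turn": 0,"gripper": 0},
    {"tx": 0.001,"ty": 0.001,"tz": 0.001,"turn": 0,"gripper": 0},
    {"tx": 0.001,"ty": 0.001,"tz": 0.001,"turn": 0,"gripper": 0}
  ]
}}

```text
time_s: 7.8
tcp_pos: [0.5948, -0.0094, 0.1239]
eef_rot: [-90.1, 0.0, -178.0]
contact_force: [-1.5, 1.0, 2.7]
gripper_width: 0.0178
```

{"name": "apply_moves", "arguments": {
  "deltas": [
    {"tx": 0,"ty": 0,"tz": 0,"turn": 0,"gripper": 0},
    {"tx": 0,"ty": 0,"tz": 0,"turn": 0,"gripper": 0}
  ]
}}

```text
time_s: 8.0
tcp_pos: [0.5948, -0.0094, 0.1239]
eef_rot: [-90.1, 0.0, -178.0]
contact_force: [-0.9, 4.1, 2.5]
gripper_width: 0.0177
```

Run:
```python
from h import *
s=r.get_state(); print(s['tcp_pos'],s['eef_rot'],s['gripper_width'],s['contact_force'])
# arc: from measured TCP; grasp point 2mm above, hinge at grinder (125,0,125)
y=np.radians(2.0);
G=np.array([.6627,-.0067]);H=G+.125*np.array([np.cos(y),np.sin(y)]); print(H)
L=np.hypot(*(s['tcp_pos'][:2]-H)); print("L",L)
for a in np.linspace(0,.785,11): print(round(a,3),"tx",round(-L*(1-np.cos(a)),4),"ty",round(-L*np.sin(a),4))
```

```text
[ 0.59480207 -0.00940635  0.12393159] [-9.00559412e+01  4.06794520e-02 -1.77975014e+02] 0.017706878080891712 [-0.85846593  4.08801396  2.46284741]
[ 0.78762385 -0.00233756]
L 0.1929513138194118
0.0 tx -0.0 ty -0.0
0.078 tx -0.0006 ty -0.0151
0.157 tx -0.0024 ty -0.0302
0.236 tx -0.0053 ty -0.045
0.314 tx -0.0094 ty -0.0596
0.392 tx -0.0147 ty -0.0738
0.471 tx -0.021 ty -0.0876
0.55 tx -0.0284 ty -0.1008
0.628 tx -0.0368 ty -0.1134
0.706 tx -0.0462 ty -0.1253
0.785 tx -0.0565 ty -0.1364
```

{"name": "apply_moves", "arguments": {
  "deltas": [
    {"tx": -0.0006,"ty": -0.015,"tz": 0,"turn": 0,"gripper": 0},
    {"tx": -0.0024,"ty": -0.03,"tz": 0,"turn": 0,"gripper": 0},
    {"tx": -0.0053,"ty": -0.045,"tz": 0,"turn": 0,"gripper": 0},
    {"tx": -0.0094,"ty": -0.0596,"tz": 0,"turn": 0,"gripper": 0},
    {"tx": -0.0147,"ty": -0.0738,"tz": 0,"turn": 0,"gripper": 0}
  ]
}}

```text
time_s: 8.5
tcp_pos: [0.6093, -0.0088, 0.1974]
eef_rot: [-90.1, -0.0, -178.0]
contact_force: [3.2, 3.7, -3.8]
gripper_width: 0.0177
```

{"name": "apply_moves", "arguments": {
  "deltas": [
    {"tx": -0.0063,"ty": -0.0138,"tz": 0,"turn": 0,"gripper": 0},
    {"tx": -0.0137,"ty": -0.027,"tz": 0,"turn": 0,"gripper": 0},
    {"tx": -0.0221,"ty": -0.0396,"tz": 0,"turn": 0,"gripper": 0},
    {"tx": -0.0315,"ty": -0.0515,"tz": 0,"turn": 0,"gripper": 0},
    {"tx": -0.0418,"ty": -0.0626,"tz": 0,"turn": 0,"gripper": 0}
  ]
}}

```text
time_s: 9.0
tcp_pos: [0.6506, -0.0072, 0.2593]
eef_rot: [-90.1, -0.1, -178.0]
contact_force: [1.3, 3.5, -5.6]
gripper_width: 0.0181
```

{"name": "apply_moves", "arguments": {
  "deltas": [
    {"tx": 0,"ty": 0,"tz": 0,"turn": 0,"gripper": 0},
    {"tx": 0,"ty": 0,"tz": 0,"turn": 0,"gripper": 0},
    {"tx": 0,"ty": 0,"tz": 0,"turn": 0,"gripper": 0}
  ]
}}

```text
time_s: 9.3
tcp_pos: [0.6514, -0.0072, 0.26]
eef_rot: [-90.1, 0.1, -178.0]
contact_force: [-0.4, 5.3, 0.2]
gripper_width: 0.0176
```

Run:
```python
from h import *
s=r.get_state(); print(s['tcp_pos'],s['gripper_width'],s['contact_force'],s['qd'].round(2))
t=s['tcp_pos']+[0,0,.002]; dx=np.hypot(*(t[:2]-[.7876,-.0023])); print("angle",np.arctan2(t[2]-.125,dx),"L",np.hypot(dx,t[2]-.125))
for n in("scene","top","wrist"):
    s=r.get_state();p,d=capture(n); cv2.imwrite(f"pics/{n}4.png",p[:,:,::-1]); C=cloud(n,d,s)
    m=(C[...,2]>.15)&(C[...,2]<.30)&(abs(C[...,1])<.12)&(C[...,0]>.66)&(C[...,0]<.79)&(abs(C[...,1]+.005)>.025)
    q=C[m]
    if len(q)>50:
        l=cv2.fitLine(q[:,[0,2]].astype(np.float32),cv2.DIST_HUBER,0,.01,.01).ravel(); print(n,len(q),l,np.arctan(-l[1]/l[0]))
    k=(C[...,2]>.094)&(C[...,2]<.13)&(C[...,1]>.3)&(C[...,1]<.4)&(C[...,0]>.42)&(C[...,0]<.51)
    q=C[k][:,:2]
    if len(q)>40: print("knob",cv2.minAreaRect(q.astype(np.float32)))
```

```text
[ 0.65139491 -0.00720884  0.25996028] 0.01761295237914584 [-0.38408346  5.32796604  0.1847094 ] [ 0.01 -0.11 -0.2   0.02  0.19 -0.12]
angle 0.7878382381351879 L 0.19322019042327765
scene 3843 [ 0.69920284 -0.7149234   0.7025558   0.20953417] 0.7965145
knob ((0.46576330065727234, 0.35320425033569336), (0.04176986590027809, 0.01395100075751543), 5.477944850921631)
top 171 [ 0.71901166 -0.694998    0.72428614  0.19567043] 0.7684172
wrist 33252 [ 0.7033039  -0.71088934  0.71321446  0.20050088] 0.79076195
```

View pics/scene4.png

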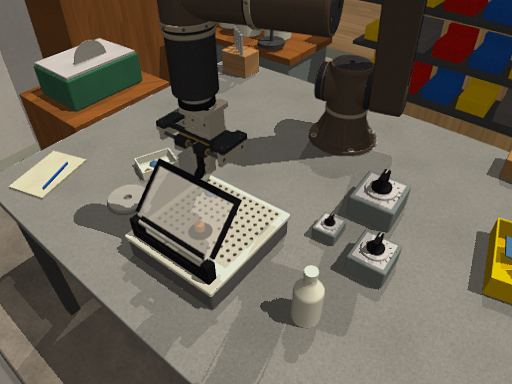

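The guard stands at about 0.79 rad and is held by its handle. The knob bar lies along the box's x axis, within 2 degrees. I settle briefly and hand in.

{"name": "apply_moves", "arguments": {
  "deltas": [
    {"tx": 0,"ty": 0,"tz": 0,"turn": 0,"gripper": 0},
    {"tx": 0,"ty": 0,"tz": 0,"turn": 0,"gripper": 0},
    {"tx": 0,"ty": 0,"tz": 0,"turn": 0,"gripper": 0},
    {"tx": 0,"ty": 0,"tz": 0,"turn": 0,"gripper": 0},
    {"tx": 0,"ty": 0,"tz": 0,"turn": 0,"gripper": 0}
  ]
}}

```text
time_s: 9.95
tcp_pos: [0.6514, -0.0072, 0.26]
eef_rot: [-90.1, 0.1, -178.0]
contact_force: [-1.4, 4.4, -0.3]
gripper_width: 0.0175
```

Run:
```python
from h import *
s=r.get_state(); print(s['tcp_pos'],s['gripper_width'],s['contact_force'],s['qd'].round(2))
print(r.close_job())
```

```text
[ 0.65136925 -0.00719139  0.25995668] 0.017470529574223865 [-1.3754102   4.40608268 -0.34777951] [-0.01 -0.01  0.03 -0.03 -0.03 -0.09]
the job is handed in; nothing more can be done
None
```

I turned the knob on the middle-sized control box about 80° anticlockwise to its stop while the guard was shut. Then I gripped the guard's handle, raised it along its arc to 45° and handed in at about 10 s, still holding it.

Last checks:
- **Knob:** the moment about the vertical axis jumped from -0.07 to -0.68 N m at the stop. After release, the wrist view showed the bar within 0.7° of the box's x axis. The final scene view put it about 2° off, still inside the 6° limit.
- **Guard:** its angle was 0.788 rad worked out from the arm's position. The three cameras gave 0.797 (scene), 0.768 (top) and 0.791 (wrist), all inside the 0.665–0.905 band.
- **Hold:** the fingers were closed to 17.5 mm on the 18 mm handle with a 25 N grip setting. The arm was still, with every joint under 0.1 deg/s.
- **Bystanders:** the tool went nowhere near the bottle, disc or tray. In the last scene picture the bottle and disc looked where they had been, and the tray, which was partly hidden, looked unmoved too. The blue stone was hidden behind the gripper there. It was in place just before the grasp, and the fingers passed about 2 cm above it, but I didn't measure any bystander's position again at the end.

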